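Fit the bar handle on the splined shaft of a filter turntable

TASK

Take the dust cap off the shaft of the filter turntable and stand it upright, mouth down, on the bare desk, clear of the turntable. Then put the bar handle on the shaft and turn it slowly until it drops over the shaft's teeth, fully home and level on its seat, and let go. Leave the other things on the desk where they are.

Things in the scene. Friction and masses are not known exactly. Their poses are not given: they have to be found in the camera images.
- stand: Grey foot, 150 mm across, fixed to the desk; origin: centre of its underside, on the vertical axis of the shaft. Carries a bare metal turntable plate (170 mm across, top 29 mm above the desk, two 7 mm thick filter discs fixed on it) with a centre column 44 mm across. Plate, column and shaft turn together about the axis, stiffly (0.4 N m), and start at any angle; the stand's yaw does not tell it.
- seat (a point): Centre of the column's flat top, 55 mm above the desk, z up. From it rises the steel shaft, 14 mm thick.
- shaft_tip (a point): Tip of the shaft, 42 mm above the seat; the top 6 mm taper. The lowest 16 mm of the shaft carry two radial teeth, 180 degrees apart, 9 mm wide, reaching 14.5 mm from the axis; each points at one of the two filter discs. Their angle is not tracked.
- handle: Dark bar handle, 0.22 kg, standing hub down on the desk. Round hub 40 mm across, 44 mm high; two arms along its +x and -x, 154 mm over the ends, 16 mm wide, from 28 to 42 mm above the underside. Origin: centre of the hub's underside; x along the arms, z up. Grip it across the hub, square to the arms; loose on the shaft, it can be turned by pushing an arm sideways with the fingertips.
- handle_bore (a point): Centre of the hub's top face, 44 mm above its underside. The through bore fits the shaft with 1 mm all round and has two 11.8 mm wide slots, along +x and -x. Slots off the teeth: it rests level on the teeth, 16 mm above the seat. Turned (180 degrees at most) it meets them (window 3 to 6 degrees either way) and falls home by its weight; then it turns only with the stiff plate.
- handle_end (a point): Centre of the round end knob of the +x arm (20 mm across, 16 mm high), 67 mm from the hub's axis and 35 mm above the hub's underside; the -x arm ends alike.
- cap: Grey plastic dust cap, a closed cylinder 43 mm across and 52 mm high (and a flat 2.5 mm boss on top), open below, 0.05 kg, standing loosely over the shaft on the seat. Origin: centre of its open lower rim; z up.
- jar: Closed jar, 59 mm across, 70 mm high, to be left alone. Origin: centre of the underside.
- tape: Roll of black tape lying flat, 70 mm across, 19 mm high, to be left alone. Origin: centre of the underside.
- labels: Roll of labels lying flat, 59 mm across, 25 mm high, to be left alone. Origin: centre of the underside.
- mouse: Computer mouse, 108 mm along its x, 62 mm wide, 35 mm high, to be left alone. Origin: centre of the underside.
- remote: Remote control, 150 mm along its x, 45 mm wide, 20 mm high, to be left alone. Origin: centre of the underside.
- weight_box: Brown closed box, fixed, 83 mm along its x, 160 mm along its y, 48 mm high, to be left alone. Origin: centre of the underside. (A mug 100 mm high is fixed on the desk beyond y = 0.30. Between x = 0.25 and 0.66, y = -0.38 and 0.30 the desk is bare apart from the things listed; a notebook and a calculator lie farther back.)

How it is judged:
By the outcome, as a careful person would: the job done as asked, in the order asked, and still so for the second after the job is handed in, with the robot touching nothing.
It also fails if it takes over 72 s, if anything falls off the work surface, if the arm or the gripper's body presses on something with over 40 N, if the wrist force passes 120 N, or if a joint passes its speed limit or range.

ROBOT

A 6-joint arm with a two-finger parallel gripper is mounted at the origin on a cart in front of the work surface, level with it; the furniture and walls round the work are solid. World frame = base frame: x ahead of the robot, y to its left, z up, the work surface at z = 0. Lengths are in mm, angles in degrees, forces in N, time in s.
With the tool pointing down it reaches from about 300 to 850 mm from the base axis. Payload 4.2 kg.
Tool frame: the origin (TCP) lies on the centre line of the jaws, within the pads' length; the fingertips stand 14 mm ahead of it and the grasp point (between the pads) lies 5 mm behind it; z points along the fingers, y is the line along which they close (so a half turn about z gives the same grasp; the last joint's range is limited). The gripper opens to 91 mm and grips with 3 to 60 N. Pads are 32 mm wide; open, the fingers measure 118 mm over their backs; the gripper's body (76 mm by 178 mm) begins 60 mm behind the grasp point.
Start: joints at [-72.078, 18.312, 89.639, -0, 72.044, -1.146], TCP at [187.85, -543.465, 227.976] pointing down, gripper open.
Joint ranges: [-177.97, 177.97], [-48.28, 115.42], [12.27, 149.76], [-77.06, 257.06], [2.81, 150.46], [-146.56, 146.56]. Speed limits (degrees/s): [147.25, 147.25, 180, 180, 180, 180].

INTERFACE

Orientations are given as [roll, pitch, yaw] about the fixed x, y, z axes, in that order (R = Rz(yaw) Ry(pitch) Rx(roll)).
In Python, from workcell import env gives the robot as it stands.
- The arm moves only by the tool arm_command, never from a script. Its argument "motion" is a list of rows, each an object with "offset": the shift along the tool's x, y, z in m, a list of three; "spin": the turn about the tool's z in rad. In form: [{"offset": [tx, ty, tz], "spin": spin}, ...]. A call has 1 to 5 rows; each row shifts and turns the commanded pose from where the row before left it, along the tool's axes as they then stand; what a row does not reach is not made up. A row lasts 1/8 s, in which the tool goes at most 62.5 mm and 10.7 degrees, less where a joint would pass 70% of its speed; a pose out of reach is approached as far as the arm can. A call with a gripper value outside its range is refused whole. "jaw" is the finger opening in m, from 0 to 0.0912, set as the call begins (left out, the last holds). The fingers move at their own pace and stop on an object; "newtons" is the grip in N (left out, the last holds). Time passes only in rows, so rows that do not move let the fingers close. It gives the time, the measured TCP pose, the force, the opening and the grip force at its end, in the units of the state.
- env.state(): the state, without advancing time (a new reading comes with each control period).
- env.grab_frame(name): name is "side" or "top" or "wrist"; returns (picture, depth): 480x640x3 uint8, blue, green, red; 480x640 float32, mm along the optical axis (not along the pixel's ray), 0 where there is no reading.
- env.camera_model(name): a dict with "fx", "fy", "cx", "cy" (pixels), "k1" (the pictures are not rectified: a ray, as slopes to the right and down, at radius r is drawn at 1 + k1 r^2 times it, then the intrinsics apply), "eye" and "rotation" of the camera in the world; the wrist camera has in their place "hand_eye" (4x4, takes a point from camera to tool coordinates, whose origin is the TCP and whose axes are the flange's). Camera axes: x right, y down, z forward; pixel columns grow to the right and rows downward; lengths in mm; the calibration is good to about 2 mm. A picture is of the moment at which its call begins: read the wrist's pose just before it. camera_model takes no time and is no camera call.
- env.job_done(): hands the job in; it is judged then, once.
Trained networks look in the newest picture that a camera, given by its name, has taken for a name from the list of things; names that differ only in an ending like _2 or _b are one class to them, and where a whole thing is asked for, a point or a joint stands for the part that bears it (a point fixed in the world has none). Each returns a list of dicts, best first, with "score" (0 to 1); they miss things now and then, are a little off and sometimes report something else, mostly with a low value. They report only what shows in the picture. A call takes as long as a camera call.
- env.boxes_of(camera, target): "bbox" ([left, top, right, bottom] in pixels, round what is visible of it).
- env.pinpoint(camera, target): "location" ([column, row] in pixels: a listed point, or the origin of a listed thing).
The state is a dict: "time_s": time; "qpos": joint angles; "qvel": joint speeds; "effort": joint torques, N m; "ee_pos": TCP position; "ee_rot": TCP orientation; "force": force on the tool from outside, world axes, zero at the start; "torque": the same for the moment, N m; "gripper_width": finger opening in mm; "gripper_force": force on a finger pad.
Only numpy, scipy, OpenCV 4.12 (cv2) and the standard library are available. Lean on these libraries where they do the work, as an engineer would, in place of code of your own. Each camera call takes 0.05 s, during which the arm holds its last target. There are 200 camera calls.

## Working session

There is one attempt and no reset: what is moved stays moved. The work goes in short steps, Python scripts to look and compute and a tool call to move; the robot and the scene stay as the last step left them, time stands still between calls to the robot, and variables do not carry over. Pictures are saved under pics/ and viewed, at most 10 in all, crops included, and the job is handed in when it is done.

Besides the shell and the picture viewer there is one more tool, called after "Emit:" by a JSON object that holds its "api" and its "payload". arm_command: Moves the arm, as the interface text tells. Its arguments: {"type":"object","properties":{"motion":{"type":"array"},"jaw":{"type":"number"},"newtons":{"type":"number"}},"required":["motion"]}

```bash
ls; mkdir -p pics; cat > h.py <<'E'
import numpy as np, cv2
from workcell import env
from scipy.spatial.transform import Rotation as R
def cam(name):
    m=env.camera_model(name)
    if 'hand_eye' in m:
        s=env.state(); T=np.eye(4); T[:3,:3]=R.from_euler('xyz',s['ee_rot'],degrees=True).as_matrix(); T[:3,3]=s['ee_pos']
        X=T@np.array(m['hand_eye'])
        return m,X[:3,3],X[:3,:3]
    return m,np.array(m['eye'],float),np.array(m['rotation'],float)
def K(m): return np.array([[m['fx'],0,m['cx']],[0,m['fy'],m['cy']],[0,0,1.]])
def ray(c,uv):
    m,e,r=c
    p=cv2.undistortPoints(np.array(uv,float).reshape(-1,1,2),K(m),np.array([m['k1'],0,0,0,0.])).reshape(-1,2)
    return np.c_[p,np.ones(len(p))]
def onz(c,uv,z):
    d=ray(c,uv)@c[2].T
    return c[1]+d*((z-c[1][2])/d[:,2:3])
def cloud(c,depth):
    v,u=np.nonzero(depth>0)
    d=ray(c,np.c_[u,v])*depth[v,u][:,None]
    return d@c[2].T+c[1],u,v
E
python3 - <<'E'
from h import *
s=env.state(); print(s['time_s'],s['ee_pos'],s['ee_rot'])
for n in ['top','side']:
    c=cam(n); im,d=env.grab_frame(n); cv2.imwrite(f'pics/{n}0.png',im); np.savez(f'{n}0.npz',d=d)
    print(n,c[0]['fx'],c[1].round(),c[2].round(2).tolist())
    for t in ['cap','handle']:
        b=env.boxes_of(n,t); print(t,[(np.round(x['bbox']),round(x['score'],2)) for x in b[:2]])
    for t,z in [('cap',55),('shaft_tip',97),('handle_bore',44),('handle_end',35),('stand',0),('jar',0),('tape',0),('labels',0),('mouse',0),('remote',0),('weight_box',0)]:
        b=env.pinpoint(n,t)
        print(t,[(np.round(x['location'],1),round(x['score'],2),onz(c,x['location'],z)[0].round(1)) for x in b[:2]])
E
```

```text
pics
0.0 [ 187.69207186 -543.01087871  227.09753334] [-1.79897880e+02 -8.34190604e-04  1.90676782e+01]
top 517.5727429994369 [ 3.210e+02 -1.000e+00  1.097e+03] [-168.43, -0.24, -98.38]
cap [(array([252., 291., 275., 319.]), 0.68)]
handle [(array([378., 248., 436., 294.]), 0.95), (array([226., 266., 307., 347.]), 0.55)]Traceback (most recent call last):
  File "<stdin>", line 10, in <module>
  File "h.py", line 18, in onz
    return c[1]+d*((z-c[1][2])/d[:,2:3])
                               ~^^^^^^^
IndexError: too many indices for array: array is 1-dimensional, but 2 were indexed
```

```bash
sed -i "s/np.array(m\['rotation'\],float)/R.from_euler('xyz',m['rotation'],degrees=True).as_matrix()/" h.py
python3 - <<'E'
from h import *
for n in ['top','side']:
    c=cam(n); im,d=env.grab_frame(n); cv2.imwrite(f'pics/{n}0.png',im); np.savez(f'{n}0.npz',d=d)
    print(n,c[0]['fx'],c[1].round(),c[2].round(2).tolist())
    for t in ['cap','handle','stand']:
        b=env.boxes_of(n,t); print(t,[(np.round(x['bbox']),round(x['score'],2)) for x in b[:2]])
    for t,z in [('cap',55),('handle_bore',44),('handle',0),('handle_end',35),('stand',0),('jar',0),('tape',0),('labels',0),('mouse',0),('remote',0),('weight_box',0)]:
        b=env.pinpoint(n,t)
        print(t,[(np.round(x['location'],1).tolist(),round(x['score'],2),onz(c,x['location'],z)[0].round(1).tolist()) for x in b[:2]])
    P,u,v=cloud(c,d)
    im2=np.zeros((480,640)); im2[v,u]=P[:,2]
    ins=(P[:,0]>200)&(P[:,0]<700)&(abs(P[:,1])<420)
    for lo,hi in [(100,118),(33,50)]:
        q=P[ins&(P[:,2]>lo)&(P[:,2]<hi)]; print(lo,hi,len(q),np.median(q,0).round(1) if len(q) else '', q.min(0).round() if len(q) else '',q.max(0).round() if len(q) else '')
    q=P[ins]; print('desk z',np.median(q[:,2]))
E
```

```text
top 517.5727429994369 [ 3.210e+02 -1.000e+00  1.097e+03] [[-0.15, -0.97, 0.2], [-0.99, 0.14, -0.03], [0.0, -0.2, -0.98]]
cap [(array([251., 290., 275., 322.]), 0.61)]
handle [(array([377., 248., 435., 290.]), 0.96)]
stand [(array([225., 268., 309., 346.]), 0.88)]
cap [([268.5, 303.7], 0.85, [436.5, 91.5, 55.0]), ([366.1, 261.6], 0.63, [493.1, -117.0, 55.0])]
handle_bore [([412.4, 270.6], 0.71, [462.3, -210.1, 44.0])]
handle [([407.1, 269.4], 0.93, [472.4, -207.9, 0.0]), ([267.1, 307.2], 0.25, [435.7, 100.2, 0.0])]
handle_end [([381.8, 286.1], 0.85, [440.8, -143.1, 35.0])]
stand [([267.0, 309.4], 0.62, [431.1, 101.0, 0.0]), ([266.7, 305.4], 0.4, [439.6, 100.6, 0.0])]
jar [([396.7, 312.1], 0.7, [385.4, -169.9, 0.0]), ([411.5, 265.9], 0.23, [478.6, -218.7, 0.0])]
tape [([418.8, 230.9], 0.85, [552.7, -248.5, 0.0])]
labels [([366.4, 260.1], 0.98, [505.3, -124.3, 0.0]), ([407.7, 271.5], 0.39, [467.7, -208.4, 0.0])]
mouse [([276.8, 209.4], 0.75, [645.7, 52.4, 0.0])]
remote [([413.6, 183.5], 0.73, [661.5, -257.1, 0.0]), ([279.3, 209.3], 0.34, [645.1, 46.9, 0.0])]
weight_box []
100 118 399 [4
[... 534 characters left out ...]
1.9, 44.0]), ([270.0, 259.2], 0.52, [435.1, 1.7, 44.0])]
handle [([298.6, 342.7], 0.97, [471.0, -209.7, 0.0]), ([309.2, 313.6], 0.17, [494.9, -129.6, 0.0])]
handle_end [([276.3, 302.1], 0.91, [441.7, -143.7, 35.0])]
stand [([270.0, 259.2], 0.89, [434.2, 96.7, 0.0])]
jar [([243.3, 331.9], 0.61, [386.8, -168.1, 0.0])]
tape [([357.4, 347.1], 0.6, [556.4, -234.0, 0.0])]
labels [([308.9, 311.3], 0.85, [495.1, -122.3, 0.0])]
mouse [([368.7, 263.0], 0.8, [633.5, 44.4, 0.0])]
remote [([433.3, 350.1], 0.74, [664.3, -258.8, 0.0])]
weight_box []
100 118 183 [437.1  87.2 107. ] [416.  75. 100.] [459. 112. 111.]
33 50 3246 [481.2  62.6  42.3] [ 342. -278.   33.] [700. 367.  50.]
desk z 0.3516984358078332
```

View pics/top0.png

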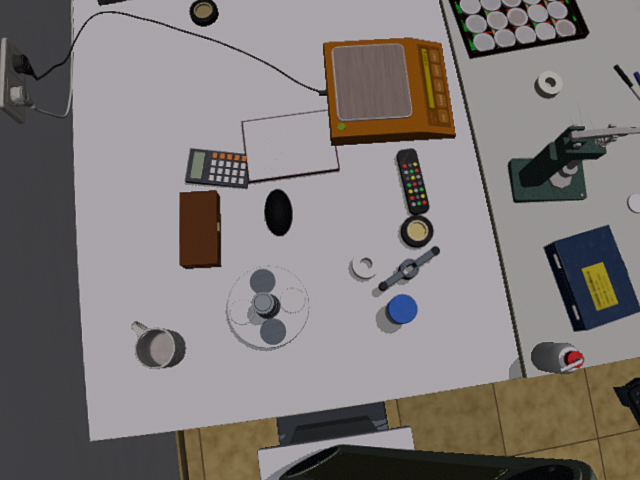

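View pics/side0.png

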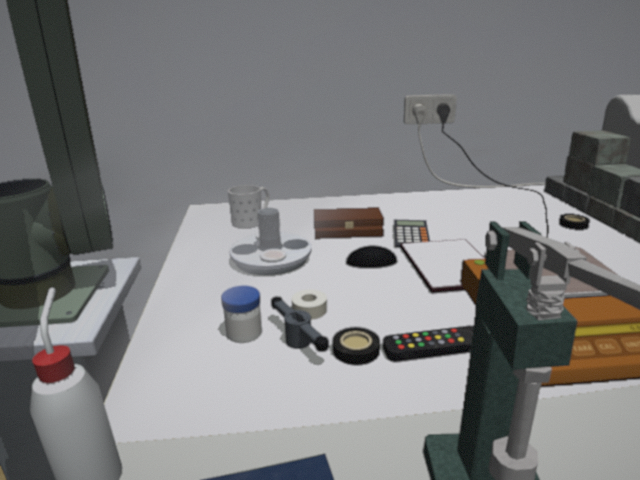

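```bash
cat >> h.py <<'E'
def goto(p,yaw,n=None):
    "print offset in tool frame (m) and spin (rad) to target"
    s=env.state(); M=R.from_euler('xyz',s['ee_rot'],degrees=True).as_matrix()
    y0=np.degrees(np.arctan2(M[1,0],M[0,0]))
    # assume level tool
    c,s_=np.cos(np.radians(y0)),np.sin(np.radians(y0)); L=np.array([[c,s_,0],[s_,-c,0],[0,0,-1]])
    o=L.T@(np.array(p)-s['ee_pos']); sp=-(yaw-y0)
    print('offset mm',o.round(1),'len',np.linalg.norm(o).round(),'spin rad',np.radians(sp).round(3),'yaw now',y0.round(2))
E
python3 - <<'E'
from h import *
c=cam('top'); im=cv2.imread('pics/top0.png'); d=np.load('top0.npz')['d']
P,u,v=cloud(c,d)
near=lambda x,y,r:np.hypot(P[:,0]-x,P[:,1]-y)<r
q=P[near(471,-208,85)&(P[:,2]>22)&(P[:,2]<60)]
q=q[~((np.hypot(q[:,0]-386,q[:,1]+169)<45)|(np.hypot(q[:,0]-500,q[:,1]+123)<36))]
w=np.linalg.svd(q[:,:2]-q[:,:2].mean(0))[2][0]
print('handle',len(q),q.mean(0),q.min(0),q.max(0),np.degrees(np.arctan2(w[1],w[0])))
g=cv2.cvtColor(im,cv2.COLOR_BGR2GRAY)
for (a,b) in [(262,280),(273,331),(292,299),(243,312)]:
    k=(abs(u-a)<=5)&(abs(v-b)<=5); print(a,b,np.median(P[k],0).round(1),g[b,a])
print(c[0]['k1']);m,e,r=cam('wrist'); print(np.array(m['hand_eye']).round(2).tolist(),m['fx'])
print(q.shape)
goto([435.5,97.5,210],19)
E
```

```text
handle 657 [ 469.7244798  -203.87078071   41.10571378] [ 431.75515198 -274.98840146   22.03149638] [ 548.61513954 -135.94056213   47.15970678] 116.35574875240111
262 280 [490.4 101.   28.8] 85
273 331 [382.5  91.8  28.5] 85
292 299 [441.4  44.3  35. ] 167
243 312 [429.2 147.4  34.5] 166
-0.11013929853627319
[[0.0, -0.96, -0.28, 77.5], [1.0, 0.0, -0.0, 0.15], [0.0, -0.28, 0.96, -156.73], [0.0, 0.0, 0.0, 1.0]] 350.4452248405333
(657, 3)
offset mm [ 443.5 -524.9   18. ] len 687.0 spin rad 0.001 yaw now 19.07
```

Emit:
{"api": "arm_command", "payload": {"motion": [{"offset": [0.037,-0.044,0],"spin": 0},{"offset": [0.037,-0.044,0],"spin": 0},{"offset": [0.037,-0.044,0],"spin": 0},{"offset": [0.037,-0.044,0],"spin": 0},{"offset": [0.037,-0.044,0],"spin": 0}], "jaw": 0.09}}

```text
time_s: 2.33
ee_pos: [291.3, -273.5, 228.2]
ee_rot: [180.0, -0.0, 19.0]
force: [1.7, -0.8, -0.3]
gripper_width: 89.7
gripper_force: 0.0
```

Emit:
{"api": "arm_command", "payload": {"motion": [{"offset": [0.037,-0.044,0],"spin": 0},{"offset": [0.037,-0.044,0],"spin": 0},{"offset": [0.037,-0.044,0],"spin": 0},{"offset": [0.037,-0.044,0],"spin": 0},{"offset": [0.037,-0.044,0],"spin": 0}]}}

```text
time_s: 2.95
ee_pos: [394.3, -4.9, 228.3]
ee_rot: [180.0, -0.1, 19.1]
force: [0.9, 0.2, -0.0]
gripper_width: 90.5
gripper_force: 0.0
```

Emit:
{"api": "arm_command", "payload": {"motion": [{"offset": [0.037,-0.044,0],"spin": 0},{"offset": [0.03,-0.03,0],"spin": 0},{"offset": [0,0,0],"spin": 0}]}}

```text
time_s: 3.32
ee_pos: [433.9, 87.2, 227.8]
ee_rot: [-180.0, -0.0, 19.3]
force: [0.2, -0.3, 0.3]
gripper_width: 89.8
gripper_force: 0.0
```

```bash
python3 - <<'E'
from h import *
c=cam('wrist'); im,d=env.grab_frame('wrist'); cv2.imwrite('pics/w1.png',im)
P,u,v=cloud(c,d)
n=np.hypot(P[:,0]-435,P[:,1]-97)
q=P[(n<32)&(P[:,2]>104)]
print(len(q),np.median(q[:,2]),(q.min(0)+q.max(0))/2,q.min(0),q.max(0))
(x,y),r=cv2.minEnclosingCircle(q[:,:2].astype(np.float32));print(x,y,r)
for nm,z in [('cap',55),('stand',0)]:
    for b in env.pinpoint('wrist',nm)[:2]: print(nm,b['score'],np.round(b['location']),onz(c,b['location'],z))
k=P[(n>27)&(n<85)&(P[:,2]>32.5)&(P[:,2]<40)]
for s in (1,-1):
    kk=k[(k[:,1]-97)*s>0]
    if len(kk)>20:
        print('disc',len(kk),cv2.minEnclosingCircle(kk[:,:2].astype(np.float32)),np.median(kk,0))
goto([435.5,97.5,85],19)
E
```

```text
27213 330.40389835836015 [440.49452189 101.15392486 223.01539973] [414.21107136  74.64450175 104.08551593] [466.77797243 127.66334798 341.94528352]
442.65997314453125 98.9878921508789 28.71408462524414
cap 0.79 [301. 223.] [[432.8405241  100.04848324  55.        ]]
stand 0.76 [304. 213.] [[432.43978904  97.89246109   0.        ]]
disc 2048 ((431.0293884277344, 149.9640350341797), 26.024982452392578) [431.64522766 149.97120662  35.32637426]
disc 1929 ((439.60845947265625, 44.27499008178711), 25.889671325683594) [440.05678773  44.27499898  35.32252246]
offset mm [  7.2 -11.3 142.8] len 143.0 spin rad 0.001 yaw now 19.06
```

View pics/w1.png

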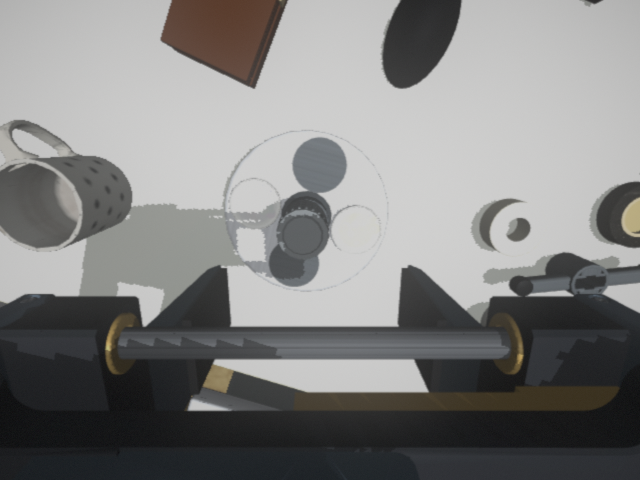

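Emit:
{"api": "arm_command", "payload": {"motion": [{"offset": [0.007,-0.011,0.03],"spin": 0},{"offset": [0,0,0.05],"spin": 0},{"offset": [0,0,0.04],"spin": 0},{"offset": [0,0,0.023],"spin": 0},{"offset": [0,0,0],"spin": 0}]}}

```text
time_s: 4.1
ee_pos: [434.4, 96.3, 83.9]
ee_rot: [-180.0, 0.2, 19.0]
force: [-0.1, 0.4, -0.4]
gripper_width: 90.1
gripper_force: 0.0
```

Emit:
{"api": "arm_command", "payload": {"motion": [{"offset": [0,0,0],"spin": 0},{"offset": [0,0,0],"spin": 0},{"offset": [0,0,0],"spin": 0},{"offset": [0,0,0],"spin": 0}], "jaw": 0.035, "newtons": 12}}

```text
time_s: 4.6
ee_pos: [436.2, 97.9, 85.4]
ee_rot: [180.0, -0.1, 19.1]
force: [-0.2, 0.5, 0.4]
gripper_width: 53.1
gripper_force: 0.0
```

Emit:
{"api": "arm_command", "payload": {"motion": [{"offset": [0,0,0],"spin": 0},{"offset": [0,0,0],"spin": 0},{"offset": [0,0,0],"spin": 0}]}}

```text
time_s: 4.97
ee_pos: [436.0, 97.9, 85.0]
ee_rot: [-180.0, -0.0, 19.1]
force: [0.4, 1.3, 0.8]
gripper_width: 42.5
gripper_force: 12.0
```

Emit:
{"api": "arm_command", "payload": {"motion": [{"offset": [0,0,-0.01],"spin": 0},{"offset": [0,0,-0.015],"spin": 0},{"offset": [0,0,-0.02],"spin": 0},{"offset": [0,0,-0.025],"spin": 0},{"offset": [0,0,0],"spin": 0}]}}

```text
time_s: 5.6
ee_pos: [437.4, 98.0, 156.7]
ee_rot: [180.0, -0.3, 19.1]
force: [-0.5, -0.5, -0.3]
gripper_width: 42.2
gripper_force: 12.0
```

```bash
python3 - <<'E'
from h import *
s=env.state(); print(s['time_s'],s['gripper_width'],s['gripper_force'],s['ee_pos'],s['force'])
for n in ['side']:
    c=cam(n); im,d=env.grab_frame(n); cv2.imwrite('pics/s2.png',cv2.resize(im[150:300,200:400],None,fx=3,fy=3))
goto([350,-50,155],19)
E
```

```text
5.6 42.185642711966516 11.997371318320802 [437.35325208  98.0144819  156.74975504] [-0.46344191 -0.47142542 -0.29256053]
offset mm [-129.9  111.5    0.5] len 171.0 spin rad 0.001 yaw now 19.07
```

View pics/s2.png

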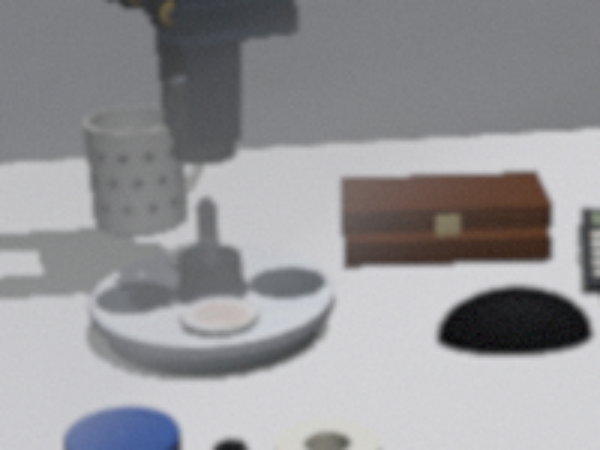

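Emit:
{"api": "arm_command", "payload": {"motion": [{"offset": [-0.043,0.037,0],"spin": 0},{"offset": [-0.043,0.037,0],"spin": 0},{"offset": [-0.044,0.037,0.03],"spin": 0},{"offset": [0,0,0.04],"spin": 0},{"offset": [0,0,0.03],"spin": 0}]}}

```text
time_s: 6.28
ee_pos: [348.7, -48.4, 54.2]
ee_rot: [-179.9, 0.1, 18.9]
force: [-0.2, 0.3, 0.2]
gripper_width: 42.0
gripper_force: 12.0
```

Emit:
{"api": "arm_command", "payload": {"motion": [{"offset": [0,0,0.012],"spin": 0},{"offset": [0,0,0.005],"spin": 0},{"offset": [0,0,0],"spin": 0}]}}

```text
time_s: 6.65
ee_pos: [350.1, -47.8, 38.7]
ee_rot: [-180.0, 0.1, 19.1]
force: [0.0, -0.3, -0.5]
gripper_width: 42.2
gripper_force: 12.0
```

Emit:
{"api": "arm_command", "payload": {"motion": [{"offset": [0,0,0.005],"spin": 0},{"offset": [0,0,0.002],"spin": 0},{"offset": [0,0,0.001],"spin": 0},{"offset": [0,0,0],"spin": 0}]}}

```text
time_s: 7.15
ee_pos: [350.5, -47.8, 31.1]
ee_rot: [180.0, -0.0, 19.1]
force: [-0.2, 0.5, -0.8]
gripper_width: 42.2
gripper_force: 12.0
```

Emit:
{"api": "arm_command", "payload": {"motion": [{"offset": [0,0,0.001],"spin": 0},{"offset": [0,0,0.0005],"spin": 0},{"offset": [0,0,0],"spin": 0}]}}

```text
time_s: 7.52
ee_pos: [350.6, -47.8, 29.9]
ee_rot: [180.0, -0.0, 19.1]
force: [-0.3, 2.3, 4.9]
gripper_width: 41.9
gripper_force: 12.0
```

Emit:
{"api": "arm_command", "payload": {"motion": [{"offset": [0,0,0],"spin": 0},{"offset": [0,0,0],"spin": 0},{"offset": [0,0,0],"spin": 0},{"offset": [0,0,0],"spin": 0}], "jaw": 0.08}}

```text
time_s: 8.02
ee_pos: [350.4, -47.8, 29.5]
ee_rot: [180.0, 0.0, 19.1]
force: [0.4, -0.2, 0.0]
gripper_width: 78.8
gripper_force: 0.0
```

Emit:
{"api": "arm_command", "payload": {"motion": [{"offset": [0,0,-0.03],"spin": 0},{"offset": [0,0,-0.05],"spin": 0},{"offset": [0,0,-0.06],"spin": 0},{"offset": [0,0,-0.06],"spin": 0},{"offset": [0,0,0],"spin": 0}]}}

```text
time_s: 8.65
ee_pos: [353.2, -48.3, 233.7]
ee_rot: [179.7, -0.6, 19.1]
force: [0.4, 0.2, -0.9]
gripper_width: 79.9
gripper_force: 0.0
```

```bash
python3 - <<'E'
from h import *
c=cam('wrist'); im,d=env.grab_frame('wrist')
P,u,v=cloud(c,d)
q=P[(np.hypot(P[:,0]-350,P[:,1]+48)<40)&(P[:,2]>45)&(P[:,2]<70)]
print('cap',len(q),np.median(q,0),q.min(0),q.max(0)) if len(q) else 0
goto([471,-206,200],116)
E
```

```text
cap 1452 [351.15142824 -47.01603185  53.63957398] [328.61323662 -69.57745053  45.45107258] [371.41566125 -25.68042382  56.80281209]
offset mm [ 61.4 188.4  31.1] len 201.0 spin rad -1.692 yaw now 19.07
```

Emit:
{"api": "arm_command", "payload": {"motion": [{"offset": [0.015,0.047,0.01],"spin": 0},{"offset": [0.015,0.047,0.01],"spin": 0},{"offset": [0.015,0.047,0.011],"spin": 0},{"offset": [0.016,0.047,0],"spin": 0},{"offset": [0,0,0],"spin": -0.169}], "jaw": 0.09}}

```text
time_s: 9.32
ee_pos: [470.2, -207.6, 195.5]
ee_rot: [-179.8, 0.2, 28.9]
force: [-0.2, 0.7, -0.0]
gripper_width: 90.0
gripper_force: 0.0
```

Emit:
{"api": "arm_command", "payload": {"motion": [{"offset": [0,0,0],"spin": -0.169},{"offset": [0,0,0],"spin": -0.169},{"offset": [0,0,0],"spin": -0.169},{"offset": [0,0,0],"spin": -0.169},{"offset": [0,0,0],"spin": -0.169}]}}

```text
time_s: 9.95
ee_pos: [468.3, -205.0, 196.1]
ee_rot: [-179.7, -0.1, 77.5]
force: [0.8, 0.2, 0.8]
gripper_width: 89.6
gripper_force: 0.0
```

Emit:
{"api": "arm_command", "payload": {"motion": [{"offset": [0,0,0],"spin": -0.169},{"offset": [0,0,0],"spin": -0.169},{"offset": [0,0,0],"spin": -0.169},{"offset": [0,0,0],"spin": -0.169},{"offset": [0,0,0],"spin": 0}]}}

```text
time_s: 10.58
ee_pos: [468.5, -205.1, 196.5]
ee_rot: [-179.9, -0.2, 115.8]
force: [-0.7, 0.1, -0.1]
gripper_width: 90.0
gripper_force: 0.0
```

```bash
python3 - <<'E'
from h import *
s=env.state(); print(s['time_s'],s['ee_pos'],s['ee_rot'],s['qpos'])
c=cam('wrist'); im,d=env.grab_frame('wrist'); cv2.imwrite('pics/w3.png',im); np.savez('w3.npz',d=d,e=c[1],r=c[2])
for nm,z in [('handle_bore',44),('handle',0),('handle_end',35)]:
    for b in env.pinpoint('wrist',nm)[:2]: print(nm,round(b['score'],2),np.round(b['location']),onz(c,b['location'],z))
P,u,v=cloud(c,d)
k=(np.hypot(P[:,0]-471,P[:,1]+206)<84)&(P[:,2]>36)&(P[:,2]<50)
k&=~(np.hypot(P[:,0]-386,P[:,1]+169)<40)
q=P[k]; print(len(q),q.min(0),q.max(0))
rect=cv2.minAreaRect(q[:,:2].astype(np.float32)); print(rect)
w=np.linalg.svd(q[:,:2]-q[:,:2].mean(0),full_matrices=False)[2][0];print(q.mean(0),np.degrees(np.arctan2(w[1],w[0])))
E
```

```text
10.575 [ 468.46318724 -205.09321256  196.50757875] [-1.79851636e+02 -1.79229464e-01  1.15780682e+02] [-2.49315211e+01  1.40580431e+01  1.00496416e+02 -1.47009891e-03
  6.56782064e+01 -5.07118269e+01]
handle_bore 0.7 [316. 234.] [[ 469.4553641 -205.8038087   44.       ]]
handle 0.55 [313. 222.] [[ 465.9343821  -205.64582481    0.        ]]
handle_end 0.96 [316. 157.] [[ 439.77216609 -144.81999801   35.        ]]
3120 [ 431.14990261 -275.21229161   36.0371325 ] [ 507.65852256 -135.66487006   46.28262114]
((469.7087097167969, -205.79769897460938), (38.47413635253906, 152.6257781982422), 25.265628814697266)
[ 467.69276206 -201.62147837   42.32363219] -64.51018938549228
```

View pics/w3.png

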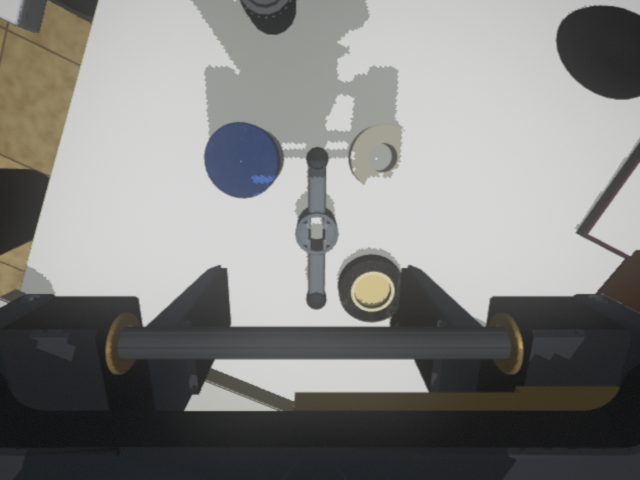

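Emit:
{"api": "arm_command", "payload": {"motion": [{"offset": [0,0,0.05],"spin": 0},{"offset": [0,0,0.04],"spin": 0},{"offset": [0,0,0],"spin": 0},{"offset": [0,0,0],"spin": 0},{"offset": [0,0,0],"spin": 0}], "jaw": 0.065}}

```text
time_s: 11.4
ee_pos: [470.7, -206.2, 110.4]
ee_rot: [179.9, 0.2, 115.9]
force: [-0.2, 0.1, -0.6]
gripper_width: 65.2
gripper_force: 0.0
```

```bash
python3 - <<'E'
from h import *
s=env.state(); print(s['time_s'],s['ee_pos'],s['ee_rot'])
goto([469.6,-205.8,20],115.7)
E
```

```text
11.4 [ 470.72875354 -206.16258116  110.36333454] [1.79866284e+02 1.72047395e-01 1.15880928e+02]
offset mm [ 0.8 -0.9 90.4] len 90.0 spin rad 0.003 yaw now 115.88
```

Emit:
{"api": "arm_command", "payload": {"motion": [{"offset": [0,-0.001,0.03],"spin": 0},{"offset": [0,0,0.03],"spin": 0},{"offset": [0,0,0.02],"spin": 0},{"offset": [0,0,0.01],"spin": 0},{"offset": [0,0,0],"spin": 0}]}}

```text
time_s: 12.02
ee_pos: [469.0, -206.2, 18.9]
ee_rot: [180.0, 0.0, 115.9]
force: [0.7, -0.5, 0.4]
gripper_width: 64.9
gripper_force: 0.0
```

Emit:
{"api": "arm_command", "payload": {"motion": [{"offset": [0,0,0],"spin": 0},{"offset": [0,0,0],"spin": 0},{"offset": [0,0,0],"spin": 0},{"offset": [0,0,0],"spin": 0},{"offset": [0,0,0],"spin": 0}], "jaw": 0.03, "newtons": 25}}

```text
time_s: 12.65
ee_pos: [469.5, -206.2, 19.2]
ee_rot: [179.9, 0.1, 115.9]
force: [0.4, 0.9, 4.7]
gripper_width: 39.6
gripper_force: 25.0
```

Emit:
{"api": "arm_command", "payload": {"motion": [{"offset": [0,0,-0.01],"spin": 0},{"offset": [0,0,-0.03],"spin": 0},{"offset": [0,0,-0.045],"spin": 0},{"offset": [0,0,-0.045],"spin": 0},{"offset": [0,0,0],"spin": 0}]}}

```text
time_s: 13.28
ee_pos: [470.1, -206.9, 151.8]
ee_rot: [179.8, 0.3, 115.9]
force: [-0.6, 0.3, -3.4]
gripper_width: 40.0
gripper_force: 25.0
```

```bash
python3 - <<'E'
from h import *
goto([384.4,52.1,170],95.5)
E
```

```text
offset mm [270.4  36.1 -18.2] len 273.0 spin rad 0.356 yaw now 115.9
```

Emit:
{"api": "arm_command", "payload": {"motion": [{"offset": [0.045,0.006,-0.009],"spin": 0},{"offset": [0.045,0.006,-0.009],"spin": 0},{"offset": [0.045,0.006,0],"spin": 0},{"offset": [0.045,0.006,0],"spin": 0},{"offset": [0.045,0.006,0],"spin": 0}]}}

```text
time_s: 13.9
ee_pos: [395.1, 10.6, 165.0]
ee_rot: [-179.8, -0.1, 115.9]
force: [0.4, 0.6, -1.7]
gripper_width: 40.1
gripper_force: 25.0
```

Emit:
{"api": "arm_command", "payload": {"motion": [{"offset": [0.045,0.006,0],"spin": 0},{"offset": [0,0,0],"spin": 0.12},{"offset": [0,0,0],"spin": 0.12},{"offset": [0,0,0],"spin": 0.116},{"offset": [0,0,0],"spin": 0}]}}

```text
time_s: 14.52
ee_pos: [381.7, 52.4, 165.2]
ee_rot: [-179.8, 0.0, 95.6]
force: [0.3, 0.3, -2.2]
gripper_width: 40.0
gripper_force: 25.0
```

Emit:
{"api": "arm_command", "payload": {"motion": [{"offset": [0,0,0],"spin": 0},{"offset": [0,0,0],"spin": 0}]}}

```text
time_s: 14.78
ee_pos: [382.8, 52.5, 166.2]
ee_rot: [-180.0, 0.0, 95.5]
force: [-0.5, -0.3, -2.7]
gripper_width: 40.1
gripper_force: 25.0
```

```bash
python3 - <<'E'
from h import *
s=env.state(); print(s['time_s'],s['ee_pos'],s['ee_rot'],s['qpos'])
c=cam('wrist'); im,d=env.grab_frame('wrist'); cv2.imwrite('pics/w4.png',im); np.savez('w4.npz',d=d,e=c[1],r=c[2])
for nm,z in [('shaft_tip',97),('seat',55),('stand',0)]:
    for b in env.pinpoint('wrist',nm)[:2]: print(nm,round(b['score'],2),np.round(b['location']),onz(c,b['location'],z))
P,u,v=cloud(c,d)
n=np.hypot(P[:,0]-435,P[:,1]-97)
q=P[(n<15)&(P[:,2]>92)&(P[:,2]<102)]; print('tip',len(q),(q.min(0)+q.max(0))/2,q.min(0),q.max(0))
q=P[(n<30)&(P[:,2]>52)&(P[:,2]<58)]; print('col',len(q),cv2.minEnclosingCircle(q[:,:2].astype(np.float32)))
q=P[(n<20)&(P[:,2]>68)&(P[:,2]<74)]; print('teeth',len(q),q.min(0),q.max(0))
k=P[(n>27)&(n<85)&(P[:,2]>33)&(P[:,2]<38)]
cs=[]
for s in (1,-1):
    kk=k[(k[:,1]-97)*s>0]
    if len(kk)>20: print('disc',len(kk),cv2.minEnclosingCircle(kk[:,:2].astype(np.float32)))
E
```

```text
14.775 [382.77899663  52.48481559 166.1942457 ] [-1.79951647e+02  8.47577626e-03  9.55442145e+01] [ 6.10844135e+00  4.48159980e+00  1.17533099e+02 -9.42903113e-03
  5.80337357e+01  5.69225674e-01]
shaft_tip 0.59 [405. 206.] [[437.06524791  96.47633712  97.        ]]
seat 0.74 [389. 195.] [[435.30426102  97.2487577   55.        ]]
seat 0.41 [315. 173.] [[377.18794027 108.34953859  55.        ]]
stand 0.65 [379. 188.] [[437.46888542  96.26248888   0.        ]]
tip 282 [435.11720548  96.33476628  95.49425676] [428.8579466   89.85039612  92.00143434] [441.37646436 102.81913645  98.98707917]
col 1681 ((435.19122314453125, 96.57221984863281), 22.028615951538086)
teeth 289 [427.97391799  82.23188468  68.04596991] [440.67288313 111.12887989  73.93720997]
disc 3630 ((431.05859375, 149.4813995361328), 26.001943588256836)
disc 2463 ((439.4339294433594, 43.985069274902344), 25.940656661987305)
```

View pics/w4.png

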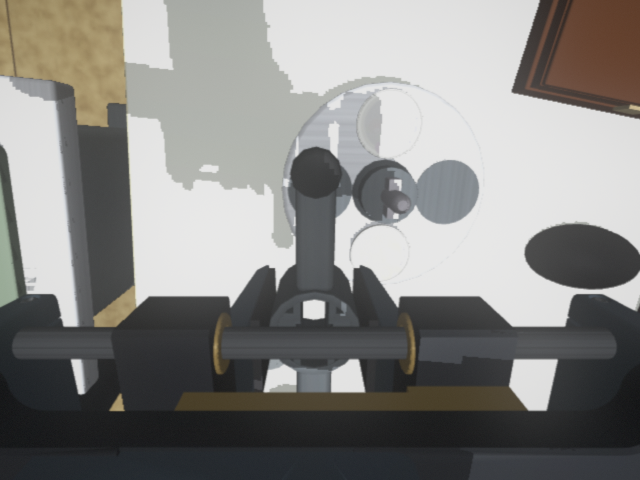

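```bash
python3 - <<'E'
from h import *
m=env.camera_model('wrist'); H=np.array(m['hand_eye']); d=np.load('w4.npz')['d']
P,u,v=cloud((m,H[:3,3],H[:3,:3]),d)
k=P[(abs(P[:,1])<12)&(P[:,0]>50)&(P[:,0]<85)&(abs(P[:,2]+20)<12)&(v>130)]
print('knob',len(k),cv2.minEnclosingCircle(k[:,:2].astype(np.float32)),np.median(k,0))
a=P[(abs(P[:,1])<14)&(P[:,0]>24)&(P[:,0]<54)&(abs(P[:,2]+20)<8)]
for lo in range(24,54,6):
    b=a[(a[:,0]>lo)&(a[:,0]<lo+6)]; print(lo,len(b),(b[:,1].min()+b[:,1].max())/2, np.median(b[:,2]))
h=P[(np.hypot(P[:,0],P[:,1])<24)&(abs(P[:,2]+24)<3)]
print('hub',len(h),h.min(0),h.max(0),cv2.minEnclosingCircle(h[:,:2].astype(np.float32)))
goto([435.2,96.6,140],94.6)
E
```

```text
knob 2962 ((62.191158294677734, -0.7486048340797424), 14.208670616149902) [ 63.84780591  -0.25208114 -23.2358569 ]
24 536 -0.5991624491705863 -22.540113972429026
30 540 -0.6357148994636228 -22.524993205543538
36 575 -0.42350474746436717 -22.567173720158394
42 587 -0.4081969395455012 -22.662387308164682
48 620 -0.23718028842707906 -22.5990139781061
hub 3177 [-23.93547826 -21.04680628 -26.99235055] [ 23.98285645  19.46218013 -21.00081275] ((0.00390755757689476, -0.04412815347313881), 23.987407684326172)
offset mm [38.8 56.1 26.5] len 73.0 spin rad 0.016 yaw now 95.51
```

Emit:
{"api": "arm_command", "payload": {"motion": [{"offset": [0.02,0.028,0],"spin": 0},{"offset": [0.0185,0.028,0.01],"spin": 0},{"offset": [0,0,0.02],"spin": 0},{"offset": [0,0,0.008],"spin": 0},{"offset": [0,0,0],"spin": 0}]}}

```text
time_s: 15.6
ee_pos: [434.6, 96.1, 128.2]
ee_rot: [-179.9, 0.0, 95.5]
force: [-0.4, 0.3, -3.2]
gripper_width: 39.9
gripper_force: 25.0
```

Emit:
{"api": "arm_command", "payload": {"motion": [{"offset": [0,0,0],"spin": 0},{"offset": [0,0,0],"spin": 0}]}}

```text
time_s: 15.85
ee_pos: [435.5, 96.2, 129.2]
ee_rot: [179.9, -0.0, 95.5]
force: [-0.4, -0.7, -2.2]
gripper_width: 40.0
gripper_force: 25.0
```

```bash
python3 - <<'E'
from h import *
for i in range(3):
    s=env.state(); print(s['time_s'],s['ee_pos'],s['ee_rot'])
    env.grab_frame('side')
goto([435.5,96.4,120],95.5)
E
```

```text
15.85 [435.47491221  96.22209849 129.2304741 ] [ 1.79907318e+02 -4.04680088e-03  9.54869907e+01]
15.9 [435.41131692  96.22955646 129.10803249] [ 1.79923021e+02 -2.06848068e-03  9.54880351e+01]
15.95 [435.37952887  96.23984677 129.02372511] [ 1.79931609e+02 -1.84368151e-03  9.54879246e+01]
offset mm [0.1 0.2 8.9] len 9.0 spin rad -0.0 yaw now 95.49
```

Position is good; descend slowly onto the shaft.

Emit:
{"api": "arm_command", "payload": {"motion": [{"offset": [0,0,0.006],"spin": 0},{"offset": [0,0,0.006],"spin": 0},{"offset": [0,0,0.005],"spin": 0},{"offset": [0,0,0.004],"spin": 0},{"offset": [0,0,0],"spin": 0}]}}

```text
time_s: 16.62
ee_pos: [435.4, 96.3, 107.2]
ee_rot: [180.0, 0.0, 95.5]
force: [1.5, -0.3, -3.0]
gripper_width: 40.1
gripper_force: 25.0
```

Emit:
{"api": "arm_command", "payload": {"motion": [{"offset": [0,0,0.005],"spin": 0},{"offset": [0,0,0.005],"spin": 0},{"offset": [0,0,0.004],"spin": 0},{"offset": [0,0,0],"spin": 0}]}}

```text
time_s: 17.12
ee_pos: [435.5, 96.4, 93.2]
ee_rot: [180.0, -0.0, 95.5]
force: [2.2, 0.9, -4.7]
gripper_width: 40.0
gripper_force: 25.0
```

Emit:
{"api": "arm_command", "payload": {"motion": [{"offset": [0,0,0.002],"spin": 0},{"offset": [0,0,0.002],"spin": 0},{"offset": [0,0,0.002],"spin": 0},{"offset": [0,0,0],"spin": 0}]}}

```text
time_s: 17.62
ee_pos: [435.6, 96.4, 87.5]
ee_rot: [179.9, -0.0, 95.5]
force: [3.0, 0.8, -3.1]
gripper_width: 39.8
gripper_force: 25.0
```

Emit:
{"api": "arm_command", "payload": {"motion": [{"offset": [0,0,0.003],"spin": 0},{"offset": [0,0,0.003],"spin": 0},{"offset": [0,0,0.003],"spin": 0},{"offset": [0,0,0.0015],"spin": 0},{"offset": [0,0,0],"spin": 0}]}}

```text
time_s: 18.25
ee_pos: [435.5, 96.4, 76.9]
ee_rot: [180.0, -0.0, 95.5]
force: [5.0, 2.0, -2.8]
gripper_width: 40.0
gripper_force: 25.0
```

Emit:
{"api": "arm_command", "payload": {"motion": [{"offset": [0,0,0.001],"spin": 0},{"offset": [0,0,0.0005],"spin": 0},{"offset": [0,0,0],"spin": 0}]}}

```text
time_s: 18.62
ee_pos: [435.5, 96.4, 75.7]
ee_rot: [179.9, 0.0, 95.5]
force: [5.1, 1.1, -0.3]
gripper_width: 40.2
gripper_force: 25.0
```

Emit:
{"api": "arm_command", "payload": {"motion": [{"offset": [0,0,0],"spin": 0},{"offset": [0,0,0],"spin": 0},{"offset": [0,0,0],"spin": 0},{"offset": [0,0,0],"spin": 0}], "jaw": 0.07}}

```text
time_s: 19.12
ee_pos: [434.5, 96.1, 75.3]
ee_rot: [-179.9, 0.0, 95.5]
force: [0.3, -0.4, 0.6]
gripper_width: 69.6
gripper_force: 0.0
```

Emit:
{"api": "arm_command", "payload": {"motion": [{"offset": [0,0,-0.02],"spin": 0},{"offset": [0,0,-0.04],"spin": 0},{"offset": [0,0,-0.05],"spin": 0},{"offset": [0,0,-0.05],"spin": 0},{"offset": [0,0,0],"spin": 0}]}}

```text
time_s: 19.75
ee_pos: [437.1, 96.7, 239.2]
ee_rot: [179.5, -0.0, 95.5]
force: [-0.7, -0.3, -0.6]
gripper_width: 70.3
gripper_force: 0.0
```

Emit:
{"api": "arm_command", "payload": {"motion": [{"offset": [-0.05,0,0],"spin": 0},{"offset": [-0.05,0,0],"spin": 0},{"offset": [0,0,0],"spin": 0},{"offset": [0,0,0],"spin": 0}]}}

```text
time_s: 20.25
ee_pos: [444.0, -3.0, 234.6]
ee_rot: [-179.9, -0.0, 95.5]
force: [0.5, -0.1, -0.1]
gripper_width: 69.9
gripper_force: 0.0
```

```bash
python3 - <<'E'
from h import *
s=env.state(); print(s['time_s'],s['ee_pos'],s['force'],s['gripper_width'])
ims=[]
for n in ['wrist','side','top']:
    c=cam(n); im,d=env.grab_frame(n)
    if n=='wrist': im0=cv2.resize(im,(800,600))[:260]
    if n=='side': ims.append(cv2.resize(im[170:350,200:400],(400,340)))
    if n=='top': ims.append(cv2.resize(im[220:360,220:440],(400,340)))
    P,u,v=cloud(c,d); t=np.array([-np.sin(np.radians(4.6)),np.cos(np.radians(4.6))])
    r=P[:,:2]-[435.3,96.6]; a=r@t; b=r@[t[1],-t[0]]
    for s0 in (-1,1):
        k=(abs(b)<5)&(a*s0>25)&(a*s0<55)&(P[:,2]>75)&(P[:,2]<130); print(n,'arm',s0,k.sum(),np.median(P[k,2]) if k.any() else '')
    k=(np.hypot(a,b)<19)&(np.hypot(a,b)>12)&(P[:,2]>88)&(P[:,2]<130); print('hub',k.sum(),np.median(P[k,2]) if k.any() else '')
    q=P[(np.hypot(P[:,0]-350,P[:,1]+48)<40)&(P[:,2]>45)&(P[:,2]<70)]
    if len(q): print('cap',len(q),np.median(q,0))
cv2.imwrite('pics/f.png',np.vstack([im0,np.hstack(ims)]))
E
```

```text
20.25 [444.03677237  -2.97984073 234.5569337 ] [ 0.54644268 -0.07220108 -0.12484358] 69.89670595089453
wrist arm -1 449 97.02197400302606
wrist arm 1 579 97.0536851901112
hub 1013 98.66783979796008
cap 1261 [349.48037519 -44.23491737  53.6737184 ]
side arm -1 27 96.8020737822826
side arm 1 25 96.59520317267169
hub 78 97.7896006615768
cap 289 [351.88144183 -58.03813365  52.13272961]
top arm -1 67 96.5179234856788
top arm 1 80 96.41044639020839
hub 0 
cap 364 [349.58516168 -47.91229967  52.90931622]
```

View pics/f.png

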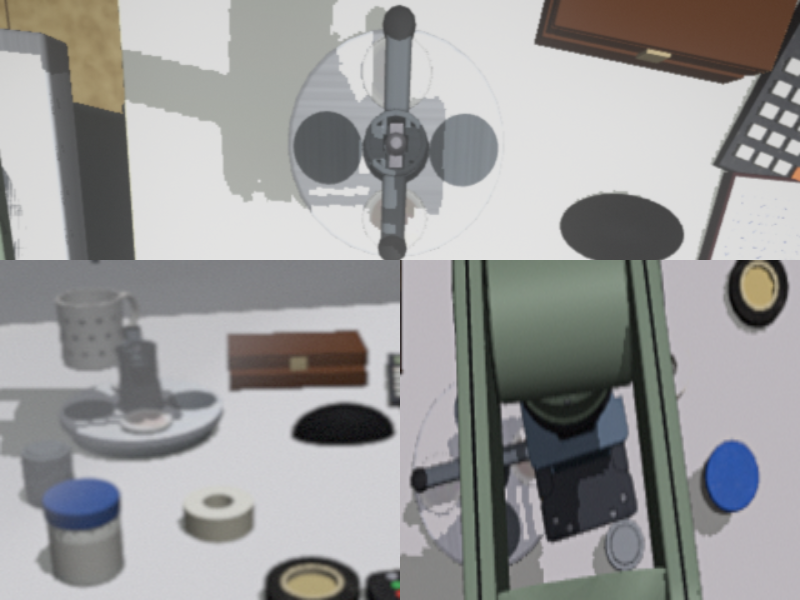

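The picture shows the handle on the column along the two pale discs, with the wrist hub at about (395,145). Both arms' tops read 97 mm, which is home and level. The cap stands upright at the lower left of the side view, and the other things are in place.

```bash
python3 -c "
from workcell import env
print(env.job_done())"
```

```text
the job is handed in; nothing more can be done
None
```

The cap stands upright, mouth down, on the bare desk clear of the turntable, and the bar handle is fully home and level on its seat, released; I lined its slots up with the teeth by camera first, so it slid straight down without needing to be turned on the shaft, and the job was handed in at about 20 s.

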